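Sort overhauled machine parts into the stores trays

TASK

Sort the machine parts on the workbench into their stores trays: both brass bushings into the green tray, both steel gears into the blue tray and the red clamp knob into the white tray. Leave every part standing upright, flat on the floor of its tray, released and still. Do not disturb the oil can or the spanner.

Things in the scene. Friction and masses are not known exactly. Their poses are not given: they have to be found in the camera images.
- bushing_long: The longer flanged brass bushing: flange 42 mm across and 8 mm thick at the bottom, barrel 30 mm across above it, 65 mm tall overall, dark bore disc on top; about 0.26 kg; its own z axis points up when it stands. Origin: centre of its underside. Stands upright on the bench at the start, loose.
- bushing_short: The shorter flanged brass bushing: flange 42 mm across and 8 mm thick at the bottom, barrel 30 mm across above it, 50 mm tall overall, dark bore disc on top; about 0.2 kg; its own z axis points up when it stands. Origin: centre of its underside. Stands upright on the bench at the start, loose.
- gear_large: The larger steel gear: toothed disc 56 mm across and 15 mm thick at the bottom, round hub 28 mm across above it, 55 mm tall overall, dark bore on top; about 0.36 kg; its own z axis points up when it stands. Origin: centre of its underside. Stands upright on the bench at the start, loose.
- gear_small: The smaller steel gear: toothed disc 44 mm across and 15 mm thick at the bottom, round hub 28 mm across above it, 55 mm tall overall, dark bore on top; about 0.28 kg; its own z axis points up when it stands. Origin: centre of its underside. Stands upright on the bench at the start, loose.
- knob: Machine clamp knob: round black boss 34 mm across and 28 mm tall at the bottom, red six-lobed head 43 mm across above it (grips like a round of 43 mm), 54 mm tall overall; about 0.11 kg; its own z axis points up when it stands. Origin: centre of its underside. Stands upright on the bench at the start, loose.
- tray_green: Open rectangular stores tray, fixed to the bench, painted green. 100 x 160 mm outside (own x by own y), 20 mm tall overall; walls and floor 5 mm thick, so inside it measures 90 x 150 mm and its floor lies 5 mm above the bench. Origin: centre of its underside, on the bench; own y runs along its long side, z up. Turned only a little from having its long side along world y. For the brass bushings.
- tray_blue: Open rectangular stores tray, fixed to the bench, painted blue. 100 x 160 mm outside (own x by own y), 20 mm tall overall; walls and floor 5 mm thick, so inside it measures 90 x 150 mm and its floor lies 5 mm above the bench. Origin: centre of its underside, on the bench; own y runs along its long side, z up. Turned only a little from having its long side along world y. For the steel gears.
- tray_white: Open rectangular stores tray, fixed to the bench, white plastic. 100 x 160 mm outside (own x by own y), 20 mm tall overall; walls and floor 5 mm thick, so inside it measures 90 x 150 mm and its floor lies 5 mm above the bench. Origin: centre of its underside, on the bench; own y runs along its long side, z up. Turned only a little from having its long side along world y. For the clamp knob.
- oil_can: Bystander: copper-coloured oil can, 68 mm across, cone top to 105 mm, thin bent brass spout to about 165 mm. Loose, standing at the left of the work. Origin: centre of its underside.
- spanner: Bystander: steel spanner about 180 mm long lying flat on the bench at the right of the work. Loose. Origin: underside, near its middle.
Things that resemble listed ones, but are neither listed nor needed, are in the scene too. Of the things that look like the tray_green, the smaller one is meant.

How it is judged:
By the outcome, as a careful person would: the job done as asked, in the order asked, and still so for the second after the job is handed in, with the robot touching nothing.
It also fails if it takes over 144 s, if anything falls off the work surface, if the arm or the gripper's body presses on something with over 40 N, if the wrist force passes 120 N, or if a joint passes its speed limit or range.

ROBOT

A 6-joint arm with a two-finger parallel gripper is mounted at the origin on the work surface. World frame = base frame: x ahead of the robot, y to its left, z up, the work surface at z = 0. Lengths are in m, angles in degrees, forces in N, time in s.
With the tool pointing down it reaches from about 0.25 to 0.8 m from the base axis. Payload 8.5 kg.
Tool frame: the origin (TCP) lies at the very end of the fingers, on their centre line; the grasp point (between the pads) lies 19 mm behind it; z points along the fingers, y is the line along which they close (so a half turn about z gives the same grasp; the last joint's range is limited). The gripper opens to 85 mm and grips with 20 to 120 N. Pads are 22 mm wide; open, the fingers measure 114 mm over their backs; the gripper's body (76 mm by 85 mm) begins 54 mm behind the grasp point. The pads swing forward as they close: fully open they stand 13 mm farther back than shut.
Start: joints at [66.75, 13.648, -0.773, 75.585, 0, 90], TCP at [0.207, 0.482, 0.231] pointing down, gripper open.
Joint ranges: [-152.45, 152.45], [-59.26, 108.67], [-65.41, 83.53], [-104.44, 129.93], [-82.83, 76.93], [-180, 180]. Speed limits (degrees/s): [127.2, 127.2, 159.86, 180, 180, 180].

INTERFACE

Orientations are given as [roll, pitch, yaw] about the fixed x, y, z axes, in that order (R = Rz(yaw) Ry(pitch) Rx(roll)).
In Python, from bench import ctrl gives the robot as it stands.
- The arm moves only by the shell command python3 -m inch 'ROWS' [FORCE]. ROWS is JSON, a list of rows, each an object of numbers: "wx", "wy", "wz": the turn, a rotation vector about the tool's x, y, z in degrees; "tx", "ty", "tz": the shift along the tool's x, y, z in mm; "hand": the finger opening in mm, from 0 to 85.4. A call has 1 to 12 rows; each row is the pose to reach, as a shift and turn from the pose commanded when the call began, along the tool's axes at that moment; what a row does not reach only later rows make up. A row lasts 1/8 s, in which the tool goes at most 62.5 mm and 10.7 degrees, less where a joint would pass 70% of its speed; a pose out of reach is approached as far as the arm can. A call with a gripper value outside its range is refused whole. The fingers move at their own pace and stop on an object; FORCE is the grip in N (left out, the last holds). Time passes only in rows, so rows that repeat a pose let the fingers close. It gives the time, the measured TCP pose, the force, the opening and the grip force at its end, in the units of the state.
- ctrl.get_obs(): the state, without advancing time (a new reading comes with each control period).
- ctrl.read_camera(name): name is "scene" or "top" or "wrist"; returns the picture (480x640x3 uint8, blue, green, red); there is no depth.
- ctrl.camera_info(name): a dict with "fx", "fy", "cx", "cy" (pixels), "rvec" (rotation vector, rad) and "tvec" (3), from world to camera coordinates, as OpenCV has them. Camera axes: x right, y down, z forward; pixel columns grow to the right and rows downward; lengths in m; the calibration is good to about 2 mm. A picture is of the moment at which its call begins: read the wrist's pose just before it. camera_info takes no time and is no camera call; for the wrist camera it gives the pose at the moment of the call.
- ctrl.close_job(): hands the job in; it is judged then, once.
The state is a dict: "clock": time; "joints": joint angles; "joint_vel": joint speeds; "joint_efforts": joint torques, N m; "position": TCP position; "tool_rot": TCP orientation; "ft_force": force on the tool from outside, world axes, zero at the start; "torque": the same for the moment, N m; "gripper_width": finger opening in m; "grasp_force": force on a finger pad.
Only numpy, scipy, OpenCV 4.12 (cv2) and the standard library are available. Lean on these libraries where they do the work, as an engineer would, in place of code of your own. Each camera call takes 0.05 s, during which the arm holds its last target. There are 200 camera calls.

## Working session

There is one attempt and no reset: what is moved stays moved. The work goes in short steps, Python scripts to look and compute and a shell command to move; the robot and the scene stay as the last step left them, time stands still between calls to the robot, and variables do not carry over. Pictures are saved under pics/ and viewed, at most 14 in all, crops included, and the job is handed in when it is done.

```bash
mkdir -p pics; ls; python3 - <<'E'
from bench import ctrl
import cv2
for n in("top","scene"):
    cv2.imwrite(f"pics/{n}0.png",ctrl.read_camera(n)); i=ctrl.camera_info(n); print(n,i)
o=ctrl.get_obs(); print(o['clock'],o['position'],o['tool_rot'],o['gripper_width'])
E
```

```text
pics
top {'fx': 510.10465955277374, 'fy': 510.10465955277374, 'cx': 319.29722615101286, 'cy': 237.0589416339441, 'rvec': array([ 2.12017223, -2.10421835,  0.21739386]), 'tvec': array([2.55542484e-04, 4.35291058e-01, 1.25148702e+00])}
scene {'fx': 589.3862797357305, 'fy': 589.3862797357305, 'cx': 315.8284408582921, 'cy': 240.2931994150069, 'rvec': array([ 0.80591739,  2.57447106, -1.08009447]), 'tvec': array([ 0.37752602, -0.15491842,  1.60158206])}
0.1 [0.20710023 0.48201529 0.23075833] [-1.79926900e+02  1.40982466e-03  1.56747847e+02] 0.08533873988767193
```

View pics/top0.png

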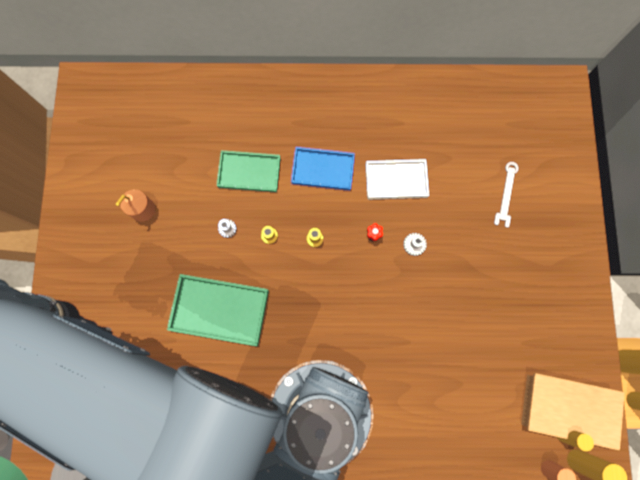

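View pics/scene0.png

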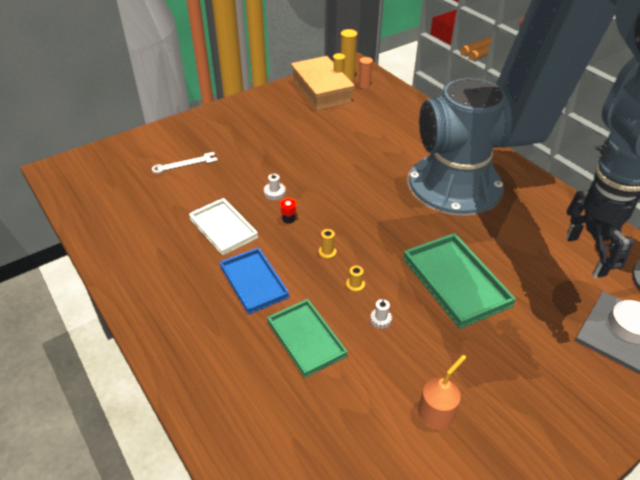

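The top view shows, left to right, the small gear (227,228), a bushing (269,235), a bushing (315,238), the red knob (375,233) and the large gear (415,244). The trays are blue (323,169) and white (397,179). Two trays could be the green one: (248,172), which is smaller, and (218,310), which is larger. The smaller one fits the description. I'll confirm it in an enlarged crop.

```bash
python3 - <<'E'
import cv2
a=cv2.imread("pics/top0.png")[140:260,205:365]
b=cv2.imread("pics/top0.png")[140:260,340:500]
cv2.imwrite("pics/c1.png",cv2.resize(a,None,fx=5,fy=5,interpolation=cv2.INTER_CUBIC))
cv2.imwrite("pics/c2.png",cv2.resize(b,None,fx=5,fy=5,interpolation=cv2.INTER_CUBIC))
E
```

```text
(no output)
```

View pics/c1.png

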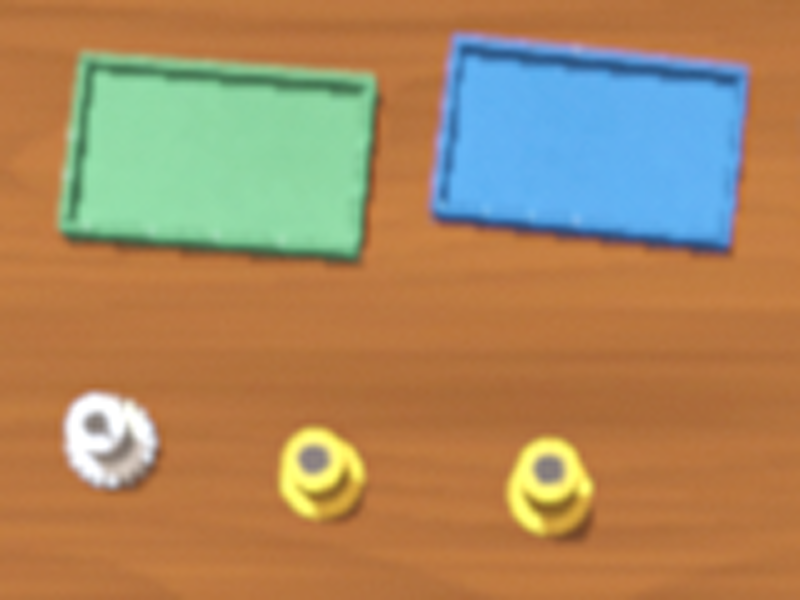

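View pics/c2.png

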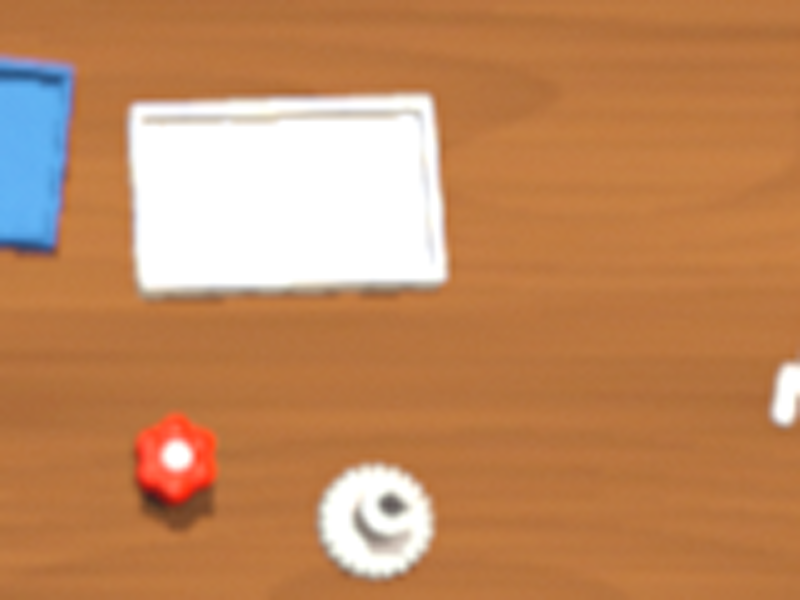

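The crop confirms the small green tray at about (248,172). Its outside corners in the crop are (80,52), (377,73), (360,260) and (60,237). All the part tops are clear, so next I compute world positions.

```bash
cat > h.py <<'E'
import numpy as np, cv2
from bench import ctrl
def ray(uv,z,info):
    R=cv2.Rodrigues(np.array(info['rvec']))[0]; C=-R.T@np.array(info['tvec'])
    d=R.T@np.array([(uv[0]-info['cx'])/info['fx'],(uv[1]-info['cy'])/info['fy'],1])
    return (C+d*(z-C[2])/d[2])[:2]
def proj(p,info):
    return cv2.projectPoints(np.array([p],float),np.array(info['rvec']),np.array(info['tvec']),np.array([[info['fx'],0,info['cx']],[0,info['fy'],info['cy']],[0,0,1]]),None)[0].ravel()
E
python3 - <<'E'
from h import *
i=ctrl.camera_info("top")
f=lambda c,o,z: ray((np.array(c)+.5)/5-.5+o,z,i)
A=np.array([205,140]);B=np.array([340,140])
for n,c,o,z in [("gs top",(97,424),A,.055),("gs disc",(111,440),A,.015),("bL top if .05",(315,459),A,.05),("bL fl",(321,476),A,.008),("bR top if .065",(549,469),A,.065),("bR fl",(549,492),A,.008),("knob",(176,457),B,.054),("gl",(391,503),B,.055),("gl disc",(376,521),B,.015)]:
    print(n,f(c,o,z).round(4))
for n,o,cs in [("green",A,[(80,52),(377,73),(360,260),(60,237)]),("blue",A,[(455,33),(748,66),(731,250),(433,217)]),("white",B,[(130,102),(432,95),(447,285),(138,293)])]:
    P=np.array([f(c,o,.02) for c in cs]); d=P[0]-P[1]+P[3]-P[2]; print(n,P.mean(0).round(4),"long dir from y deg",np.degrees(np.arctan2(-d[0],d[1])).round(1),[np.linalg.norm(P[k]-P[(k+1)%4]).round(3) for k in range(4)])
j=ctrl.camera_info("wrist");print(j)
E
```

```text
gs top [0.4642 0.2454]
gs disc [0.465  0.2454]
bL top if .05 [0.4479 0.1348]
bL fl [0.4481 0.1359]
bR top if .065 [0.4404 0.0158]
bR fl [0.4404 0.0164]
knob [ 0.4501 -0.1368]
gl [ 0.427  -0.2446]
gl disc [ 0.4256 -0.2443]
green [0.6202 0.1938] long dir from y deg -4.0 [np.float64(0.16), np.float64(0.105), np.float64(0.16), np.float64(0.104)]
blue [ 0.6295 -0.0046] long dir from y deg -6.3 [np.float64(0.159), np.float64(0.103), np.float64(0.159), np.float64(0.104)]
white [ 0.6018 -0.2014] long dir from y deg 1.9 [np.float64(0.162), np.float64(0.106), np.float64(0.163), np.float64(0.106)]
{'fx': 360.17041400110014, 'fy': 360.17041400110014, 'cx': 319.24904117803464, 'cy': 243.92863877786203, 'rvec': array([-2.41018927, -1.58866584, -0.23487392]), 'tvec': array([-0.52453672, -0.03729266,  0.37996877])}
```

```bash
python3 -m inch '[{"tx":-40,"ty":-34,"wz":8},{"tx":-85,"ty":-72,"wz":17},{"tx":-130,"ty":-110,"wz":26},{"tx":-175,"ty":-148,"wz":35},{"tx":-220,"ty":-186,"wz":44,"tz":10},{"tx":-265,"ty":-224,"wz":52,"tz":20},{"tx":-310,"ty":-262,"wz":59,"tz":30},{"tx":-355,"ty":-300,"wz":64,"tz":40},{"tx":-385,"ty":-325,"wz":66.7,"tz":50},{"tx":-398,"ty":-336,"wz":66.7,"tz":60},{"tx":-398,"ty":-336,"wz":66.7,"tz":60},{"tx":-398,"ty":-336,"wz":66.7,"tz":60}]' 30
python3 - <<'E'
from h import *
o=ctrl.get_obs(); print(o['clock'],o['position'],o['tool_rot'],o['joints'].round(1) if hasattr(o['joints'],'round') else o['joints'])
i=ctrl.camera_info("wrist");cv2.imwrite("pics/w1.png",ctrl.read_camera("wrist"))
for p in [(.4404,.016,.065),(.448,.135,.05)]: print(proj(p,i))
print(i['rvec'],i['tvec'],i['cx'])
E
```

```text
0.1 [0.20710023 0.48201529 0.23075833] [-1.79926900e+02  1.40982466e-03  1.56747847e+02] [66.7 13.7 -0.8 75.6 -0.  90. ]
[ 39.69339168 545.65797541]
[134.29482206 508.59004246]
[-2.41018927 -1.58866584 -0.23487392] [-0.52453672 -0.03729266  0.37996877] 319.24904117803464invalid input
```

View pics/w1.png

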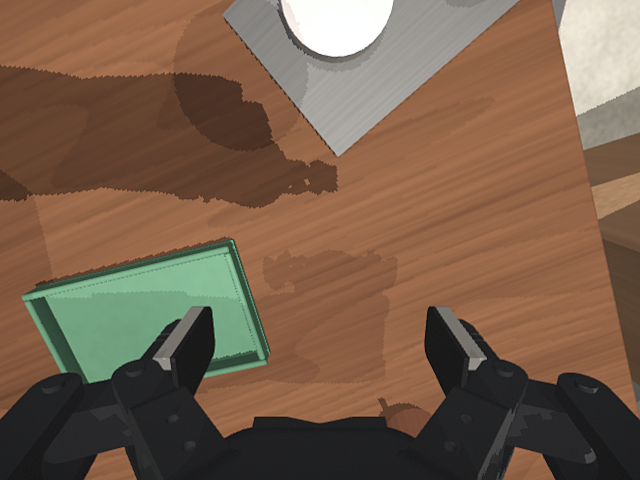

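The wrist picture shows the start view, with the large green tray at (150,310) and the fingers open. The call was refused, so rows probably need every key. I'll try that with one row.

```bash
python3 -m inch '[{"wx":0,"wy":0,"wz":8,"tx":-40,"ty":-34,"tz":0,"hand":85}]' 30
```

```text
clock: 0.28
position: [0.2302, 0.4366, 0.2305]
tool_rot: [-180.0, -0.0, 148.8]
ft_force: [0.7, -0.0, 0.7]
gripper_width: 0.0849
grasp_force: 0.0
```

```bash
python3 -m inch '[{"wx":0,"wy":0,"wz":9,"tx":-50,"ty":-31,"tz":0,"hand":85},{"wx":0,"wy":0,"wz":18,"tx":-100,"ty":-63,"tz":0,"hand":85},{"wx":0,"wy":0,"wz":27,"tx":-150,"ty":-94,"tz":0,"hand":85},{"wx":0,"wy":0,"wz":36,"tx":-200,"ty":-126,"tz":10,"hand":85},{"wx":0,"wy":0,"wz":45,"tx":-250,"ty":-157,"tz":20,"hand":85},{"wx":0,"wy":0,"wz":53,"tx":-300,"ty":-189,"tz":30,"hand":85},{"wx":0,"wy":0,"wz":58,"tx":-350,"ty":-220,"tz":40,"hand":85},{"wx":0,"wy":0,"wz":58.8,"tx":-385,"ty":-242,"tz":50,"hand":85},{"wx":0,"wy":0,"wz":58.8,"tx":-397,"ty":-249.5,"tz":60,"hand":85},{"wx":0,"wy":0,"wz":58.8,"tx":-397,"ty":-249.5,"tz":60,"hand":85},{"wx":0,"wy":0,"wz":58.8,"tx":-397,"ty":-249.5,"tz":60,"hand":85}]' 30
python3 - <<'E'
from h import *
i=ctrl.camera_info("wrist");cv2.imwrite("pics/w2.png",ctrl.read_camera("wrist"))
for p in [(.4404,.016,.065),(.448,.135,.05)]: print(proj(p,i))
o=ctrl.get_obs();print(o['joints'])
E
```

```text
clock: 1.65
position: [0.4401, 0.017, 0.1715]
tool_rot: [-180.0, -0.0, 90.0]
ft_force: [0.3, -0.6, -0.1]
gripper_width: 0.0848
grasp_force: 0.0
[320.74537505 243.28859161]
[332.35425344  66.54203771]
[ 2.22041024e+00  7.14677891e+00 -1.80098697e+01  6.48351173e+01
  7.14879368e-03  9.21777810e+01]
```

View pics/w2.png

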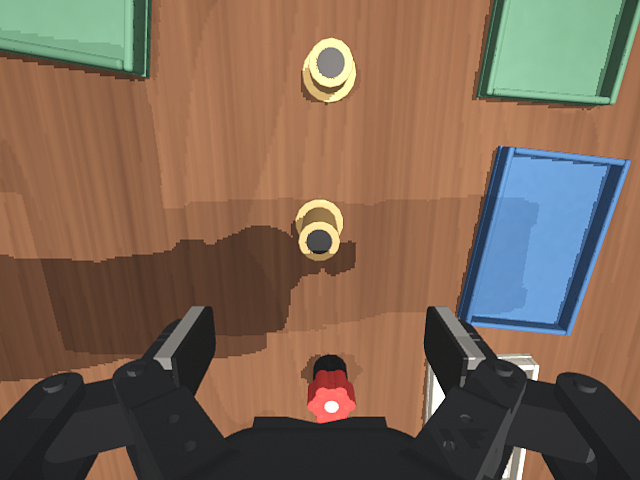

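The long bushing's bore is at (319,241), within 2 px of the prediction, and the short one's is at (331,62). Descending on the long bushing.

```bash
python3 -m inch '[{"wx":0,"wy":0,"wz":0,"tx":-1,"ty":0,"tz":50,"hand":85},{"wx":0,"wy":0,"wz":0,"tx":-1,"ty":0,"tz":95,"hand":85},{"wx":0,"wy":0,"wz":0,"tx":-1,"ty":0,"tz":130,"hand":85},{"wx":0,"wy":0,"wz":0,"tx":-1,"ty":0,"tz":149,"hand":85},{"wx":0,"wy":0,"wz":0,"tx":-1,"ty":0,"tz":149,"hand":85},{"wx":0,"wy":0,"wz":0,"tx":-1,"ty":0,"tz":149,"hand":20},{"wx":0,"wy":0,"wz":0,"tx":-1,"ty":0,"tz":149,"hand":20},{"wx":0,"wy":0,"wz":0,"tx":-1,"ty":0,"tz":149,"hand":20},{"wx":0,"wy":0,"wz":0,"tx":-1,"ty":0,"tz":149,"hand":20},{"wx":0,"wy":0,"wz":0,"tx":-1,"ty":0,"tz":149,"hand":20},{"wx":0,"wy":0,"wz":0,"tx":-1,"ty":0,"tz":149,"hand":20},{"wx":0,"wy":0,"wz":0,"tx":-1,"ty":0,"tz":149,"hand":20}]' 40
```

```text
clock: 3.2
position: [0.4409, 0.0151, 0.0231]
tool_rot: [179.9, -0.0, 89.9]
ft_force: [-1.7, 0.6, 7.0]
gripper_width: 0.0289
grasp_force: 38.9
```

```bash
python3 -m inch '[{"wx":0,"wy":0,"wz":0,"tx":0,"ty":0,"tz":-20,"hand":20},{"wx":0,"wy":0,"wz":0,"tx":0,"ty":0,"tz":-55,"hand":20},{"wx":0,"wy":0,"wz":0,"tx":12,"ty":15,"tz":-80,"hand":20},{"wx":0,"wy":0,"wz":0,"tx":36,"ty":45,"tz":-80,"hand":20},{"wx":0,"wy":0,"wz":0,"tx":64,"ty":80,"tz":-80,"hand":20},{"wx":0,"wy":0,"wz":0,"tx":93,"ty":115,"tz":-80,"hand":20},{"wx":0,"wy":0,"wz":0,"tx":120,"ty":148,"tz":-80,"hand":20},{"wx":0,"wy":0,"wz":0,"tx":137,"ty":169,"tz":-80,"hand":20},{"wx":0,"wy":0,"wz":0,"tx":143,"ty":177,"tz":-75,"hand":20},{"wx":0,"wy":0,"wz":0,"tx":143,"ty":177,"tz":-50,"hand":20},{"wx":0,"wy":0,"wz":0,"tx":143,"ty":177,"tz":-30,"hand":20},{"wx":0,"wy":0,"wz":0,"tx":143,"ty":177,"tz":-30,"hand":20}]'
```

```text
clock: 4.7
position: [0.6156, 0.1569, 0.0506]
tool_rot: [-179.8, 0.1, 89.9]
ft_force: [-0.9, -0.2, -2.7]
gripper_width: 0.029
grasp_force: 40.1
```

```bash
python3 - <<'E'
from h import *
i=ctrl.camera_info("wrist");cv2.imwrite("pics/w3.png",ctrl.read_camera("wrist"))
print(ctrl.get_obs()['position'])
E
```

```text
[0.61660973 0.1571826  0.05185506]
```

View pics/w3.png

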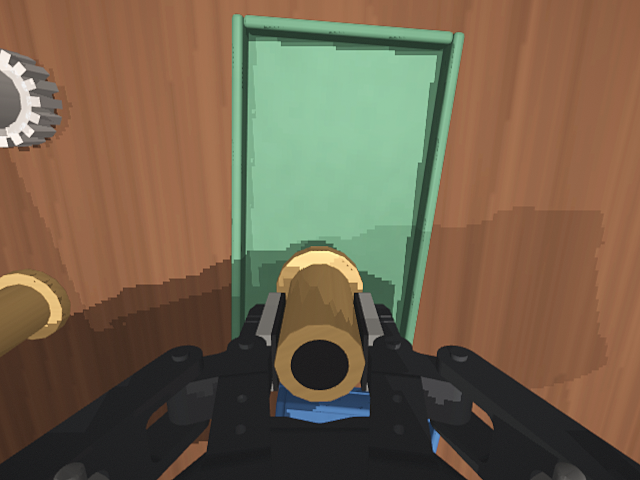

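The long bushing is held upright over the green tray, near its middle across the width. The flange is at (318,265) and the tray walls at x≈240 and 420. Lowering and releasing.

```bash
python3 -m inch '[{"wx":0,"wy":0,"wz":0,"tx":0,"ty":0,"tz":12,"hand":20},{"wx":0,"wy":0,"wz":0,"tx":0,"ty":0,"tz":20,"hand":20},{"wx":0,"wy":0,"wz":0,"tx":0,"ty":0,"tz":24,"hand":20},{"wx":0,"wy":0,"wz":0,"tx":0,"ty":0,"tz":24.5,"hand":20},{"wx":0,"wy":0,"wz":0,"tx":0,"ty":0,"tz":24.5,"hand":45},{"wx":0,"wy":0,"wz":0,"tx":0,"ty":0,"tz":24.5,"hand":50},{"wx":0,"wy":0,"wz":0,"tx":0,"ty":0,"tz":24.5,"hand":50},{"wx":0,"wy":0,"wz":0,"tx":0,"ty":0,"tz":24.5,"hand":50}]'
```

```text
clock: 5.75
position: [0.6177, 0.1579, 0.0278]
tool_rot: [180.0, 0.0, 89.9]
ft_force: [-0.0, -0.4, -0.6]
gripper_width: 0.05
grasp_force: 0.0
```

```bash
python3 -m inch '[{"wx":0,"wy":0,"wz":0,"tx":0,"ty":0,"tz":-30,"hand":50},{"wx":0,"wy":0,"wz":0,"tx":0,"ty":0,"tz":-80,"hand":60},{"wx":0,"wy":0,"wz":0,"tx":-3,"ty":-20,"tz":-105,"hand":85},{"wx":0,"wy":0,"wz":0,"tx":-9,"ty":-70,"tz":-105,"hand":85},{"wx":0,"wy":0,"wz":0,"tx":-16,"ty":-125,"tz":-105,"hand":85},{"wx":0,"wy":0,"wz":0,"tx":-22,"ty":-160,"tz":-105,"hand":85},{"wx":0,"wy":0,"wz":0,"tx":-22,"ty":-170,"tz":-90,"hand":85},{"wx":0,"wy":0,"wz":0,"tx":-22,"ty":-170,"tz":-55,"hand":85},{"wx":0,"wy":0,"wz":0,"tx":-22,"ty":-170,"tz":-20,"hand":85},{"wx":0,"wy":0,"wz":0,"tx":-22,"ty":-170,"tz":5,"hand":85},{"wx":0,"wy":0,"wz":0,"tx":-22,"ty":-170,"tz":13,"hand":85},{"wx":0,"wy":0,"wz":0,"tx":-22,"ty":-170,"tz":13,"hand":85}]'
python3 -m inch '[{"wx":0,"wy":0,"wz":0,"tx":0,"ty":0,"tz":0,"hand":20},{"wx":0,"wy":0,"wz":0,"tx":0,"ty":0,"tz":0,"hand":20},{"wx":0,"wy":0,"wz":0,"tx":0,"ty":0,"tz":0,"hand":20},{"wx":0,"wy":0,"wz":0,"tx":0,"ty":0,"tz":0,"hand":20},{"wx":0,"wy":0,"wz":0,"tx":0,"ty":0,"tz":0,"hand":20},{"wx":0,"wy":0,"wz":0,"tx":0,"ty":0,"tz":0,"hand":20},{"wx":0,"wy":0,"wz":0,"tx":0,"ty":0,"tz":0,"hand":20}]' 40
```

```text
clock: 7.25
position: [0.4477, 0.136, 0.0149]
tool_rot: [-180.0, 0.0, 89.9]
ft_force: [-0.3, -0.0, -0.1]
gripper_width: 0.0852
grasp_force: 0.0
clock: 8.12
position: [0.4479, 0.1361, 0.0154]
tool_rot: [180.0, -0.0, 90.0]
ft_force: [-1.4, -0.2, 5.8]
gripper_width: 0.0293
grasp_force: 39.1
```

```bash
python3 -m inch '[{"wx":0,"wy":0,"wz":0,"tx":0,"ty":0,"tz":-20,"hand":20},{"wx":0,"wy":0,"wz":0,"tx":0,"ty":0,"tz":-55,"hand":20},{"wx":0,"wy":0,"wz":0,"tx":8,"ty":15,"tz":-80,"hand":20},{"wx":0,"wy":0,"wz":0,"tx":24,"ty":45,"tz":-80,"hand":20},{"wx":0,"wy":0,"wz":0,"tx":43,"ty":82,"tz":-80,"hand":20},{"wx":0,"wy":0,"wz":0,"tx":63,"ty":120,"tz":-80,"hand":20},{"wx":0,"wy":0,"wz":0,"tx":82,"ty":155,"tz":-80,"hand":20},{"wx":0,"wy":0,"wz":0,"tx":92,"ty":172,"tz":-75,"hand":20},{"wx":0,"wy":0,"wz":0,"tx":93,"ty":176,"tz":-55,"hand":20},{"wx":0,"wy":0,"wz":0,"tx":93,"ty":176,"tz":-30,"hand":20},{"wx":0,"wy":0,"wz":0,"tx":93,"ty":176,"tz":-15,"hand":20},{"wx":0,"wy":0,"wz":0,"tx":93,"ty":176,"tz":-12,"hand":20}]'
python3 -m inch '[{"wx":0,"wy":0,"wz":0,"tx":0,"ty":0,"tz":5,"hand":20},{"wx":0,"wy":0,"wz":0,"tx":0,"ty":0,"tz":6.5,"hand":20},{"wx":0,"wy":0,"wz":0,"tx":0,"ty":0,"tz":6.5,"hand":20},{"wx":0,"wy":0,"wz":0,"tx":0,"ty":0,"tz":6.5,"hand":45},{"wx":0,"wy":0,"wz":0,"tx":0,"ty":0,"tz":6.5,"hand":50},{"wx":0,"wy":0,"wz":0,"tx":0,"ty":0,"tz":6.5,"hand":50},{"wx":0,"wy":0,"wz":0,"tx":0,"ty":0,"tz":6.5,"hand":50},{"wx":0,"wy":0,"wz":0,"tx":0,"ty":0,"tz":-10,"hand":50},{"wx":0,"wy":0,"wz":0,"tx":0,"ty":0,"tz":-50,"hand":50},{"wx":0,"wy":0,"wz":0,"tx":0,"ty":0,"tz":-100,"hand":60},{"wx":0,"wy":0,"wz":0,"tx":0,"ty":0,"tz":-120,"hand":85},{"wx":0,"wy":0,"wz":0,"tx":0,"ty":0,"tz":-120,"hand":85}]'
python3 - <<'E'
from h import *
i=ctrl.camera_info("wrist");cv2.imwrite("pics/w4.png",ctrl.read_camera("wrist"))
print(proj((.464,.2454,.055),i))
E
```

```text
clock: 9.62
position: [0.6229, 0.2286, 0.0257]
tool_rot: [-179.9, 0.0, 89.9]
ft_force: [0.4, 0.8, -2.6]
gripper_width: 0.0289
grasp_force: 40.0
clock: 11.12
position: [0.6249, 0.2293, 0.1497]
tool_rot: [179.8, -0.1, 89.9]
ft_force: [0.3, -0.6, -0.5]
gripper_width: 0.085
grasp_force: 0.0
[ 82.48943852 224.71264843]
```

View pics/w4.png

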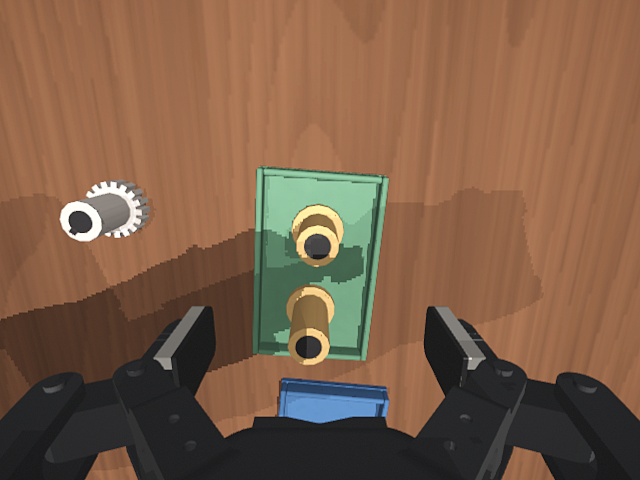

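Both bushings stand upright on the green tray floor, at (316,245) and (308,346). The small gear's bore is at (79,222), about 2 mm off the prediction. Gear next.

```bash
python3 -m inch '[{"wx":0,"wy":0,"wz":0,"tx":3,"ty":-30,"tz":0,"hand":85},{"wx":0,"wy":0,"wz":0,"tx":8,"ty":-80,"tz":0,"hand":85},{"wx":0,"wy":0,"wz":0,"tx":13,"ty":-130,"tz":0,"hand":85},{"wx":0,"wy":0,"wz":0,"tx":16.5,"ty":-161.5,"tz":15,"hand":85},{"wx":0,"wy":0,"wz":0,"tx":16.5,"ty":-161.5,"tz":50,"hand":85},{"wx":0,"wy":0,"wz":0,"tx":16.5,"ty":-161.5,"tz":90,"hand":85},{"wx":0,"wy":0,"wz":0,"tx":16.5,"ty":-161.5,"tz":115,"hand":85},{"wx":0,"wy":0,"wz":0,"tx":16.5,"ty":-161.5,"tz":126,"hand":85},{"wx":0,"wy":0,"wz":0,"tx":16.5,"ty":-161.5,"tz":126,"hand":85},{"wx":0,"wy":0,"wz":0,"tx":16.5,"ty":-161.5,"tz":126,"hand":85}]'
python3 -m inch '[{"wx":0,"wy":0,"wz":0,"tx":0,"ty":0,"tz":0,"hand":18},{"wx":0,"wy":0,"wz":0,"tx":0,"ty":0,"tz":0,"hand":18},{"wx":0,"wy":0,"wz":0,"tx":0,"ty":0,"tz":0,"hand":18},{"wx":0,"wy":0,"wz":0,"tx":0,"ty":0,"tz":0,"hand":18},{"wx":0,"wy":0,"wz":0,"tx":0,"ty":0,"tz":0,"hand":18},{"wx":0,"wy":0,"wz":0,"tx":0,"ty":0,"tz":0,"hand":18},{"wx":0,"wy":0,"wz":0,"tx":0,"ty":0,"tz":0,"hand":18}]' 40
```

```text
clock: 12.42
position: [0.4627, 0.2458, 0.0215]
tool_rot: [180.0, -0.0, 89.9]
ft_force: [0.2, -0.3, -0.4]
gripper_width: 0.0849
grasp_force: 0.0
clock: 13.3
position: [0.4627, 0.2457, 0.0213]
tool_rot: [179.9, -0.0, 89.9]
ft_force: [0.5, -1.9, 6.2]
gripper_width: 0.0271
grasp_force: 39.1
```

```bash
python3 -m inch '[{"wx":0,"wy":0,"wz":0,"tx":0,"ty":0,"tz":-20,"hand":18},{"wx":0,"wy":0,"wz":0,"tx":0,"ty":0,"tz":-55,"hand":18},{"wx":0,"wy":0,"wz":0,"tx":-10,"ty":8,"tz":-85,"hand":18},{"wx":0,"wy":0,"wz":0,"tx":-35,"ty":28,"tz":-95,"hand":18},{"wx":0,"wy":0,"wz":0,"tx":-70,"ty":55,"tz":-95,"hand":18},{"wx":0,"wy":0,"wz":0,"tx":-105,"ty":83,"tz":-95,"hand":18},{"wx":0,"wy":0,"wz":0,"tx":-140,"ty":111,"tz":-95,"hand":18},{"wx":0,"wy":0,"wz":0,"tx":-172,"ty":137,"tz":-95,"hand":18},{"wx":0,"wy":0,"wz":0,"tx":-200,"ty":159,"tz":-90,"hand":18},{"wx":0,"wy":0,"wz":0,"tx":-214,"ty":169,"tz":-75,"hand":18},{"wx":0,"wy":0,"wz":0,"tx":-216,"ty":170.5,"tz":-50,"hand":18},{"wx":0,"wy":0,"wz":0,"tx":-216,"ty":170.5,"tz":-30,"hand":18}]'
python3 -m inch '[{"wx":0,"wy":0,"wz":0,"tx":0,"ty":0,"tz":12,"hand":18},{"wx":0,"wy":0,"wz":0,"tx":0,"ty":0,"tz":20,"hand":18},{"wx":0,"wy":0,"wz":0,"tx":0,"ty":0,"tz":24.5,"hand":18},{"wx":0,"wy":0,"wz":0,"tx":0,"ty":0,"tz":24.5,"hand":18},{"wx":0,"wy":0,"wz":0,"tx":0,"ty":0,"tz":24.5,"hand":45},{"wx":0,"wy":0,"wz":0,"tx":0,"ty":0,"tz":24.5,"hand":50},{"wx":0,"wy":0,"wz":0,"tx":0,"ty":0,"tz":24.5,"hand":50},{"wx":0,"wy":0,"wz":0,"tx":0,"ty":0,"tz":24.5,"hand":50},{"wx":0,"wy":0,"wz":0,"tx":0,"ty":0,"tz":5,"hand":50},{"wx":0,"wy":0,"wz":0,"tx":0,"ty":0,"tz":-40,"hand":50},{"wx":0,"wy":0,"wz":0,"tx":0,"ty":0,"tz":-80,"hand":60},{"wx":0,"wy":0,"wz":0,"tx":0,"ty":0,"tz":-100,"hand":85}]'
```

```text
clock: 14.8
position: [0.6312, 0.0294, 0.0484]
tool_rot: [-179.8, -0.0, 89.9]
ft_force: [0.0, -0.0, -3.3]
gripper_width: 0.027
grasp_force: 40.3
clock: 16.3
position: [0.6334, 0.0294, 0.1534]
tool_rot: [179.8, -0.0, 89.9]
ft_force: [0.4, -0.1, -0.5]
gripper_width: 0.0763
grasp_force: 0.0
```

```bash
python3 -m inch '[{"wx":0,"wy":0,"wz":0,"tx":-25,"ty":-19,"tz":0,"hand":85},{"wx":0,"wy":0,"wz":0,"tx":-65,"ty":-49,"tz":0,"hand":85},{"wx":0,"wy":0,"wz":0,"tx":-105,"ty":-79,"tz":0,"hand":85},{"wx":0,"wy":0,"wz":0,"tx":-145,"ty":-109,"tz":0,"hand":85},{"wx":0,"wy":0,"wz":0,"tx":-185,"ty":-139,"tz":0,"hand":85},{"wx":0,"wy":0,"wz":0,"tx":-225,"ty":-169,"tz":0,"hand":85},{"wx":0,"wy":0,"wz":0,"tx":-258,"ty":-194,"tz":0,"hand":85},{"wx":0,"wy":0,"wz":0,"tx":-275,"ty":-207,"tz":0,"hand":85},{"wx":0,"wy":0,"wz":0,"tx":-275,"ty":-207,"tz":0,"hand":85},{"wx":0,"wy":0,"wz":0,"tx":-275,"ty":-207,"tz":0,"hand":85}]'
python3 - <<'E'
from h import *
i=ctrl.camera_info("wrist");cv2.imwrite("pics/w5.png",ctrl.read_camera("wrist"))
print(proj((.426,-.2445,.055),i),proj((.450,-.1368,.054),i))
E
```

```text
clock: 17.55
position: [0.4256, -0.2452, 0.1509]
tool_rot: [180.0, -0.0, 89.9]
ft_force: [-1.1, 0.9, 0.3]
gripper_width: 0.0848
grasp_force: 0.0
[320.74456336 245.37210835] [360.10370705  76.51724867]
```

View pics/w5.png

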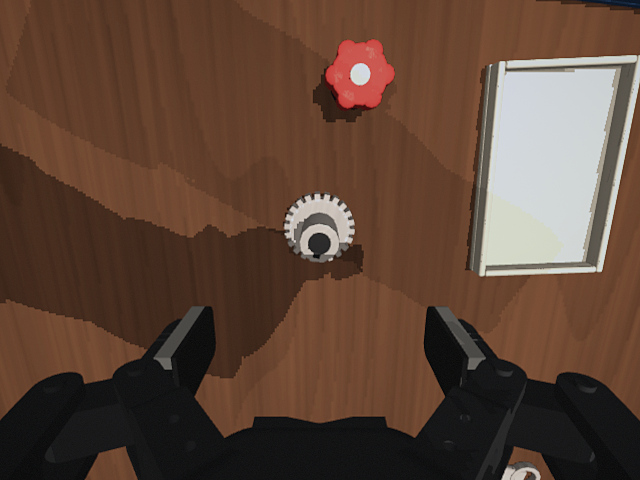

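The large gear's bore is at (319,243) and the knob's head at (360,74), both as predicted. Grasping the gear.

```bash
python3 -m inch '[{"wx":0,"wy":0,"wz":0,"tx":0,"ty":0,"tz":35,"hand":85},{"wx":0,"wy":0,"wz":0,"tx":0,"ty":0,"tz":80,"hand":85},{"wx":0,"wy":0,"wz":0,"tx":0,"ty":0,"tz":115,"hand":85},{"wx":0,"wy":0,"wz":0,"tx":0,"ty":0,"tz":130,"hand":85},{"wx":0,"wy":0,"wz":0,"tx":0,"ty":0,"tz":130,"hand":85},{"wx":0,"wy":0,"wz":0,"tx":0,"ty":0,"tz":130,"hand":18},{"wx":0,"wy":0,"wz":0,"tx":0,"ty":0,"tz":130,"hand":18},{"wx":0,"wy":0,"wz":0,"tx":0,"ty":0,"tz":130,"hand":18},{"wx":0,"wy":0,"wz":0,"tx":0,"ty":0,"tz":130,"hand":18},{"wx":0,"wy":0,"wz":0,"tx":0,"ty":0,"tz":130,"hand":18},{"wx":0,"wy":0,"wz":0,"tx":0,"ty":0,"tz":130,"hand":18},{"wx":0,"wy":0,"wz":0,"tx":0,"ty":0,"tz":130,"hand":18}]' 45
```

```text
clock: 19.1
position: [0.4256, -0.2457, 0.0216]
tool_rot: [179.9, 0.0, 89.9]
ft_force: [-0.5, 0.9, 5.6]
gripper_width: 0.0272
grasp_force: 44.0
```

```bash
python3 -m inch '[{"wx":0,"wy":0,"wz":0,"tx":0,"ty":0,"tz":-20,"hand":18},{"wx":0,"wy":0,"wz":0,"tx":0,"ty":0,"tz":-55,"hand":18},{"wx":0,"wy":0,"wz":0,"tx":8,"ty":8,"tz":-85,"hand":18},{"wx":0,"wy":0,"wz":0,"tx":30,"ty":29,"tz":-95,"hand":18},{"wx":0,"wy":0,"wz":0,"tx":60,"ty":59,"tz":-95,"hand":18},{"wx":0,"wy":0,"wz":0,"tx":92,"ty":90,"tz":-95,"hand":18},{"wx":0,"wy":0,"wz":0,"tx":125,"ty":122,"tz":-95,"hand":18},{"wx":0,"wy":0,"wz":0,"tx":158,"ty":154,"tz":-95,"hand":18},{"wx":0,"wy":0,"wz":0,"tx":187,"ty":182,"tz":-90,"hand":18},{"wx":0,"wy":0,"wz":0,"tx":203,"ty":198,"tz":-75,"hand":18},{"wx":0,"wy":0,"wz":0,"tx":205,"ty":200,"tz":-50,"hand":18},{"wx":0,"wy":0,"wz":0,"tx":205,"ty":200,"tz":-30,"hand":18}]'
python3 -m inch '[{"wx":0,"wy":0,"wz":0,"tx":0,"ty":0,"tz":12,"hand":18},{"wx":0,"wy":0,"wz":0,"tx":0,"ty":0,"tz":20,"hand":18},{"wx":0,"wy":0,"wz":0,"tx":0,"ty":0,"tz":24.5,"hand":18},{"wx":0,"wy":0,"wz":0,"tx":0,"ty":0,"tz":24.5,"hand":18},{"wx":0,"wy":0,"wz":0,"tx":0,"ty":0,"tz":24.5,"hand":45},{"wx":0,"wy":0,"wz":0,"tx":0,"ty":0,"tz":24.5,"hand":50},{"wx":0,"wy":0,"wz":0,"tx":0,"ty":0,"tz":24.5,"hand":50},{"wx":0,"wy":0,"wz":0,"tx":0,"ty":0,"tz":24.5,"hand":50},{"wx":0,"wy":0,"wz":0,"tx":0,"ty":0,"tz":5,"hand":50},{"wx":0,"wy":0,"wz":0,"tx":0,"ty":0,"tz":-40,"hand":50},{"wx":0,"wy":0,"wz":0,"tx":0,"ty":0,"tz":-80,"hand":60},{"wx":0,"wy":0,"wz":0,"tx":0,"ty":0,"tz":-100,"hand":85}]'
python3 - <<'E'
from h import *
cv2.imwrite("pics/w6.png",ctrl.read_camera("wrist"))
E
```

```text
clock: 20.6
position: [0.6245, -0.0405, 0.0487]
tool_rot: [-179.9, 0.0, 90.0]
ft_force: [0.5, 0.4, -3.5]
gripper_width: 0.0267
grasp_force: 45.1
clock: 22.1
position: [0.6264, -0.0407, 0.1534]
tool_rot: [179.8, 0.0, 89.9]
ft_force: [0.4, 0.8, -0.1]
gripper_width: 0.0761
grasp_force: 0.0
```

View pics/w6.png

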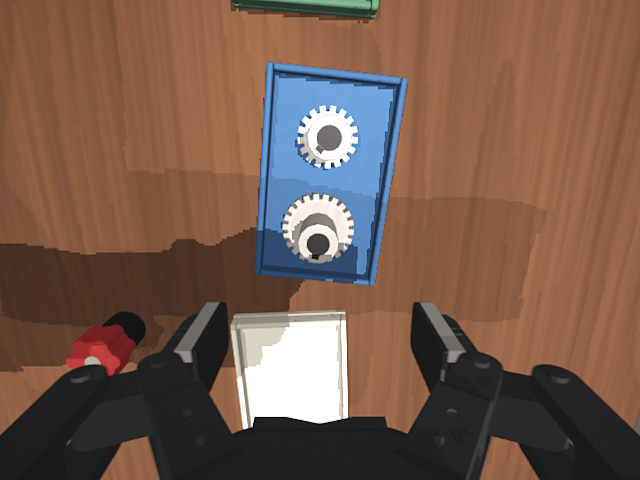

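Both gears stand upright in the blue tray, with bores at (329,138) and (317,243). The knob is still upright at (105,345).

```bash
python3 -m inch '[{"wx":0,"wy":0,"wz":0,"tx":-16,"ty":-28,"tz":0,"hand":85},{"wx":0,"wy":0,"wz":0,"tx":-40,"ty":-72,"tz":0,"hand":85},{"wx":0,"wy":0,"wz":0,"tx":-65,"ty":-118,"tz":0,"hand":85},{"wx":0,"wy":0,"wz":0,"tx":-88,"ty":-160,"tz":0,"hand":85},{"wx":0,"wy":0,"wz":0,"tx":-97,"ty":-176,"tz":5,"hand":85},{"wx":0,"wy":0,"wz":0,"tx":-97,"ty":-176,"tz":35,"hand":85},{"wx":0,"wy":0,"wz":0,"tx":-97,"ty":-176,"tz":80,"hand":85},{"wx":0,"wy":0,"wz":0,"tx":-97,"ty":-176,"tz":115,"hand":85},{"wx":0,"wy":0,"wz":0,"tx":-97,"ty":-176,"tz":133,"hand":85},{"wx":0,"wy":0,"wz":0,"tx":-97,"ty":-176,"tz":133,"hand":85}]'
python3 -m inch '[{"wx":0,"wy":0,"wz":0,"tx":0,"ty":0,"tz":0,"hand":32},{"wx":0,"wy":0,"wz":0,"tx":0,"ty":0,"tz":0,"hand":32},{"wx":0,"wy":0,"wz":0,"tx":0,"ty":0,"tz":0,"hand":32},{"wx":0,"wy":0,"wz":0,"tx":0,"ty":0,"tz":0,"hand":32},{"wx":0,"wy":0,"wz":0,"tx":0,"ty":0,"tz":0,"hand":32},{"wx":0,"wy":0,"wz":0,"tx":0,"ty":0,"tz":0,"hand":32}]' 30
```

```text
clock: 23.4
position: [0.4486, -0.137, 0.0163]
tool_rot: [-179.8, -0.1, 90.0]
ft_force: [0.4, 0.9, 0.9]
gripper_width: 0.0853
grasp_force: 0.0
clock: 24.15
position: [0.4501, -0.1377, 0.0187]
tool_rot: [179.9, 0.0, 89.9]
ft_force: [-0.4, 0.4, 6.6]
gripper_width: 0.0425
grasp_force: 29.8
```

```bash
python3 -m inch '[{"wx":0,"wy":0,"wz":0,"tx":0,"ty":0,"tz":-20,"hand":32},{"wx":0,"wy":0,"wz":0,"tx":0,"ty":0,"tz":-55,"hand":32},{"wx":0,"wy":0,"wz":0,"tx":-5,"ty":12,"tz":-75,"hand":32},{"wx":0,"wy":0,"wz":0,"tx":-17,"ty":40,"tz":-80,"hand":32},{"wx":0,"wy":0,"wz":0,"tx":-32,"ty":75,"tz":-80,"hand":32},{"wx":0,"wy":0,"wz":0,"tx":-47,"ty":110,"tz":-80,"hand":32},{"wx":0,"wy":0,"wz":0,"tx":-60,"ty":140,"tz":-80,"hand":32},{"wx":0,"wy":0,"wz":0,"tx":-65,"ty":152,"tz":-70,"hand":32},{"wx":0,"wy":0,"wz":0,"tx":-65,"ty":152,"tz":-50,"hand":32},{"wx":0,"wy":0,"wz":0,"tx":-65,"ty":152,"tz":-30,"hand":32},{"wx":0,"wy":0,"wz":0,"tx":-65,"ty":152,"tz":-15,"hand":32},{"wx":0,"wy":0,"wz":0,"tx":-65,"ty":152,"tz":-12,"hand":32}]'
python3 -m inch '[{"wx":0,"wy":0,"wz":0,"tx":0,"ty":0,"tz":5,"hand":32},{"wx":0,"wy":0,"wz":0,"tx":0,"ty":0,"tz":6.5,"hand":32},{"wx":0,"wy":0,"wz":0,"tx":0,"ty":0,"tz":6.5,"hand":32},{"wx":0,"wy":0,"wz":0,"tx":0,"ty":0,"tz":6.5,"hand":54},{"wx":0,"wy":0,"wz":0,"tx":0,"ty":0,"tz":6.5,"hand":54},{"wx":0,"wy":0,"wz":0,"tx":0,"ty":0,"tz":6.5,"hand":54},{"wx":0,"wy":0,"wz":0,"tx":0,"ty":0,"tz":6.5,"hand":54},{"wx":0,"wy":0,"wz":0,"tx":0,"ty":0,"tz":-15,"hand":54},{"wx":0,"wy":0,"wz":0,"tx":0,"ty":0,"tz":-60,"hand":60},{"wx":0,"wy":0,"wz":0,"tx":0,"ty":-20,"tz":-110,"hand":85},{"wx":0,"wy":0,"wz":0,"tx":0,"ty":-70,"tz":-150,"hand":85},{"wx":0,"wy":0,"wz":0,"tx":0,"ty":-125,"tz":-180,"hand":85}]'
python3 -m inch '[{"wx":0,"wy":0,"wz":0,"tx":0,"ty":-50,"tz":-20,"hand":85},{"wx":0,"wy":0,"wz":0,"tx":0,"ty":-90,"tz":-30,"hand":85},{"wx":0,"wy":0,"wz":0,"tx":0,"ty":-120,"tz":-30,"hand":85},{"wx":0,"wy":0,"wz":0,"tx":0,"ty":-120,"tz":-30,"hand":85},{"wx":0,"wy":0,"wz":0,"tx":0,"ty":-120,"tz":-30,"hand":85}]'
python3 - <<'E'
from h import *
cv2.imwrite("pics/scene1.png",ctrl.read_camera("scene"))
E
```

```text
clock: 25.65
position: [0.6002, -0.2022, 0.0286]
tool_rot: [-179.9, -0.0, 90.0]
ft_force: [-0.3, -0.1, -1.6]
gripper_width: 0.0425
grasp_force: 31.0
clock: 27.15
position: [0.4771, -0.2025, 0.2106]
tool_rot: [179.9, 0.0, 90.0]
ft_force: [0.4, -1.2, 1.5]
gripper_width: 0.0848
grasp_force: 0.0
clock: 27.78
position: [0.3583, -0.2026, 0.2392]
tool_rot: [179.9, 0.0, 89.9]
ft_force: [0.1, -0.2, -0.3]
gripper_width: 0.0847
grasp_force: 0.0
```

View pics/scene1.png

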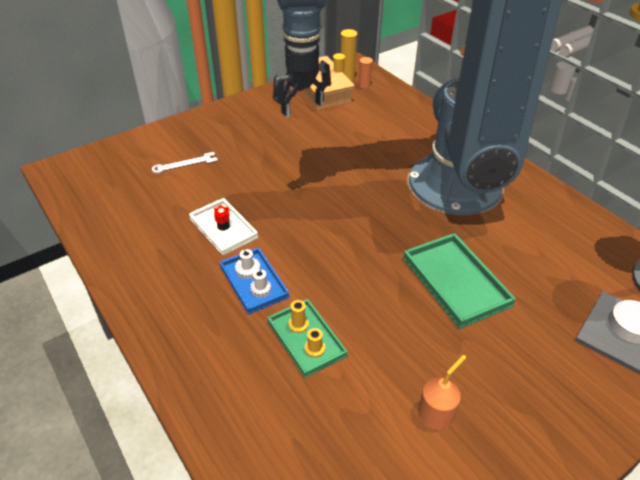

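All five parts stand upright in their trays: knob (222,216), gears (247,263) and (260,283), bushings (298,316) and (314,343). The oil can (440,400) and spanner (185,163) haven't moved, and the arm is clear.

```bash
python3 -c "
from bench import ctrl
print(ctrl.close_job())"
```

```text
the job is handed in; nothing more can be done
None
```

The job is handed in after about 28 s of robot time: both bushings are in the small green tray, both gears in the blue and the knob in the white, all upright and released in the last picture, with the oil can and spanner where they were.

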